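# Check a banknote with the UV torch

## Task

Check the banknote under ultraviolet light: first dim the shop lamp by moving the dimmer's red-knobbed lever to the blue mark and leave it there, then draw the black torch out of the white sleeve of its dock by its free end and raise it clear. Turn it so that its violet lens slants down at about 45 degrees and points at the middle of the note, with the lens about 10 cm away from the note, and finish while holding it still there in the gripper, touching nothing else with it. Do not disturb the other goods on the counter.

Things in the scene. Friction and masses are not known exactly. Their poses are not given: they have to be found in the camera images.
- dimmer (a joint): dimmer lever angle (rad): at 0 it leans 0.6 rad from upright towards the base's -x, at 0.6 it is upright, at 1.2 (stop) it leans 0.6 to the base's +x. Marks on the white quadrant beside it: yellow (bright) at 0.1, orange at 0.5, blue (dim) at 0.9, covering about 0.8 to 1.0. It stays where it is left; about 1.5 N at the knob moves it.
- dimmer_base: fixed grey dimmer box 130 (x) x 80 (y) x 55 mm high, origin at the centre of its underside; its z is up and the lever swings in its x-z plane. A white quadrant disc of radius 52 mm stands 16 to 28 mm to the +y side of the lever, its top 107 mm above the counter.
- dimmer_hinge (a point): point on the lever's hinge axis (which lies along the base's y), 55 mm above the counter, in the lever's plane.
- dimmer_knob (a point): centre of the lever's red ball knob, diameter 28 mm, 105 mm from the hinge; the lever below it is a steel rod of 10 mm diameter. The ball's top surface is the lever's end.
- torch: loose black UV torch, a round tube 30 mm across, 170 mm long, 0.13 to 0.25 kg, balanced at its middle; violet lens and band at the +x end, yellow band at the -x end. Origin on its axis at half length; x points towards the lens (the way it shines). It starts level in the dock, axis 65 mm above the counter, lens in the sleeve, the last 105 mm (yellow end) free.
- torch_lens (a point): centre of the torch's lens face, 85 mm from the torch's origin along its x.
- torch_spot (a point): imagined point on the torch's axis 100 mm in front of the lens (185 mm from the origin along x): where it should meet the middle of the note.
- dock: fixed torch dock: grey base 210 (x) x 84 (y) x 30 mm high, origin at the centre of its underside, z up. The torch starts with its middle above this origin, its lens towards the dock's -x, inside a white sleeve that is open only towards +x, and is drawn out towards +x. Two black rails, 18 mm wide over all, cradle it; their tops lie 1.3 mm above its lowest line.
- dock_mouth (a point): centre of the sleeve's open mouth, 20 mm to the dock's -x side of its origin, 65 mm above the counter. Sleeve: inside 40 mm wide, with 6 mm free above the torch and its closed end 75 mm in from the mouth; outside 50 mm wide, its top 90 mm above the counter. The lens leaves the mouth after 65 mm of drawing.
- note_plate: fixed flat black plate 110 (x) x 150 (y) x 6 mm with the greenish banknote 64 x 140 mm on it; origin at the centre of its underside.
- note_middle (a point): middle of the banknote, 7 mm above the counter.
- carton_low: bystander: loose carton 60 x 100 x 35 mm with a red band, origin under its centre.
- carton_top: bystander: loose carton 60 x 100 x 35 mm with a blue band, standing on the first one (top at 70 mm).
- jar: bystander: loose amber jar with red lid, diameter 80 mm, 110 mm high, origin under its centre.
- can: bystander: loose can with green label, diameter 66 mm, 100 mm high, origin under its centre.
- calculator: bystander: loose calculator 140 x 85 x 18 mm lying flat, origin under its centre.
- coin_bowl: bystander: loose aluminium bowl, rim diameter 90 mm, 35 mm high, origin under its centre.
There are look-alikes about, which are no part of the job. Leave any brown or green look-alike of the dock alone.

How it is judged:
On the way, in this order (a step that is already met when the one before it is completed fails the run):
1. the dimmer lever stands at the blue mark while the torch is still in its dock (value of joint dimmer between 0.8 and 1 rad and distance between torch and dock below 0.08 m), for 0.2 s.
2. the torch is drawn out of the sleeve and raised clear of the dock (height (world z) of torch above 0.11 m and contact force between torch and dock below 0.05 N and contact force between torch and the fingers above 1 N), for 0.2 s.
At the end, for the whole second after the job is handed in: Lever still at the blue mark (0.80 to 1.00 rad); torch held still in the fingers, resting on nothing else, lens at least 40 mm above the counter, axis 30 to 65 degrees below level with the lens down, and the point 100 mm in front of the lens within 40 mm of the middle of the note (value of joint dimmer between 0.8 and 1 rad and contact force between torch and the fingers above 1 N and angle between torch's own x axis and vertical between 2.094 and 2.7 rad and distance between torch_spot and note_middle below 0.04 m and height (world z) of torch_lens above 0.04 m and linear speed of torch below 0.02 m/s and contact force between torch and dock below 0.05 N and contact force between torch and note_plate below 0.05 N and contact force between torch and dimmer_base below 0.05 N and contact force between torch and carton_low below 0.05 N and contact force between torch and carton_top below 0.05 N and contact force between torch and jar below 0.05 N and contact force between torch and can below 0.05 N and contact force between torch and calculator below 0.05 N and contact force between torch and coin_bowl below 0.05 N); the arm keeps its last pose, push and grip.
It fails at once if a bystander on the counter is shifted by more than 3 cm (distance of any of carton_low, carton_top, jar, can, calculator, coin_bowl from where it was at the start of the episode above 0.03 m).
It also fails if it takes over 54 s, if anything falls off the work surface, if the arm or the gripper's body presses on something with over 40 N, if the wrist force passes 120 N, or if a joint passes its speed limit or range.

## Robot

A 6-joint arm with a two-finger parallel gripper is mounted at the origin on the work surface. World frame = base frame: x ahead of the robot, y to its left, z up, the work surface at z = 0. Lengths are in m, angles in rad, forces in N, time in s.
With the tool pointing down it reaches from about 0.35 to 0.975 m from the base axis. Payload 4.9 kg.
Tool frame: the origin (TCP) lies at the very end of the fingers, on their centre line; the grasp point (between the pads) lies 19 mm behind it; z points along the fingers, y is the line along which they close (so a half turn about z gives the same grasp; the last joint's range is limited). The gripper opens to 85 mm and grips with 20 to 120 N. Pads are 22 mm wide; open, the fingers measure 114 mm over their backs; the gripper's body (76 mm by 85 mm) begins 54 mm behind the grasp point. The pads swing forward as they close: fully open they stand 13 mm farther back than shut.
Start: joints at [-1.298, 0.053, 1.613, -0, 1.476, -0.119], TCP at [0.239, -0.578, 0.195] pointing down, gripper open.
Joint ranges: [-3.01, 3.01], [-1.01, 2.22], [0.06, 2.58], [-1.02, 4.17], [0.09, 2.62], [-3.14, 3.14]. Speed limits (rad/s): [2.57, 2.57, 3.14, 3.14, 3.14, 3.14].

## Interface

Orientations are given as a rotation vector (axis times angle).
In Python, from station import ctrl, imaging gives the robot as it stands.
- The arm moves only by the tool play_rows, never from a script. Its argument "series" is a list of rows, each a list of 3 entries, a list of its own where there are three numbers: the opening, from 0 (shut) to 1 (fully open), then the shift along the tool's x, y, z each as a share of 0.05 m, from -1 to 1, then the turn, a rotation vector about the tool's x, y, z each as a share of 8 degrees, from -1 to 1. In form: [[grip, [dx, dy, dz], [ax, ay, az]], ...]. A call has 1 to 8 rows; each row shifts and turns the commanded pose from where the row before left it, along the tool's axes as they then stand; what a row does not reach is not made up. A row lasts 1/8 s, in which the tool goes at most 62.5 mm and 10.7 degrees, less where a joint would pass 70% of its speed; a pose out of reach is approached as far as the arm can. A call with a number of a shift or a turn outside -1 to 1 is refused whole. A call with a gripper value outside its range is refused whole. The fingers move at their own pace and stop on an object; "force" is the grip in N (left out, the last holds). Time passes only in rows, so rows that do not move let the fingers close. It gives the time, the measured TCP pose, the force, the opening and the grip force at its end, in the units of the state.
- ctrl.get_obs(): the state, without advancing time (a new reading comes with each control period).
- imaging.get_image(name): name is "scene" or "top" or "wrist"; returns a dict with "color" (420x560x3 uint8, blue, green, red), "fx", "fy", "cx", "cy" (pixels), "extrinsics" (4x4, takes a point from world to camera coordinates); the wrist camera has in their place "hand_eye" (4x4, takes a point from camera to tool coordinates, whose origin is the TCP and whose axes are the flange's). Camera axes: x right, y down, z forward; pixel columns grow to the right and rows downward; lengths in m; the calibration is good to about 2 mm. A picture is of the moment at which its call begins: read the wrist's pose just before it. There is no depth.
- ctrl.finish_job(): hands the job in; it is judged then, once.
The state is a dict: "t": time; "q": joint angles; "dq": joint speeds; "effort": joint torques, N m; "tool_pos": TCP position; "tool_rot": TCP orientation; "contact_force": force on the tool from outside, world axes, zero at the start; "wrist_torque": the same for the moment, N m; "opening": finger opening in m; "grip_force": force on a finger pad.
Only numpy, scipy, OpenCV 4.12 (cv2) and the standard library are available. Lean on these libraries where they do the work, as an engineer would, in place of code of your own. Each camera call takes 0.05 s, during which the arm holds its last target. There are 200 camera calls.

## Working session

There is one attempt and no reset: what is moved stays moved. The work goes in short steps, Python scripts to look and compute and a tool call to move; the robot and the scene stay as the last step left them, time stands still between calls to the robot, and variables do not carry over. Pictures are saved under pics/ and viewed, at most 10 in all, crops included, and the job is handed in when it is done.

Besides the shell and the picture viewer there is one more tool, called after "Emit:" as name([rows], argument=value, ...), one row to a line, values as JSON. play_rows: Moves the arm, as the interface text tells. Shift numbers are shares of 0.05 m and turn numbers shares of 8 degrees, none past 1 either way. Its arguments: {"type":"object","properties":{"series":{"type":"array"},"force":{"type":"number"}},"required":["series"]}

```bash
ls; mkdir -p pics; cat > h.py <<'E'
import numpy as np, cv2
from scipy.spatial.transform import Rotation as R
from station import ctrl, imaging
def grab(n):
    o=ctrl.get_obs(); im=imaging.get_image(n)
    if n=="wrist":
        T=np.eye(4); T[:3,:3]=R.from_rotvec(o["tool_rot"]).as_matrix(); T[:3,3]=o["tool_pos"]
        C=T@np.array(im["hand_eye"])
    else: C=np.linalg.inv(np.array(im["extrinsics"]))
    return im["color"],(C,im["fx"],im["fy"],im["cx"],im["cy"])
def ray(c,u,v):
    C,fx,fy,cx,cy=c
    return C[:3,3],C[:3,:3]@np.array([(u-cx)/fx,(v-cy)/fy,1])
def onz(c,u,v,z):
    p,d=ray(c,u,v); return p+d*(z-p[2])/d[2]
def proj(c,P):
    C,fx,fy,cx,cy=c; q=C[:3,:3].T@(np.array(P)-C[:3,3]); return q[0]/q[2]*fx+cx,q[1]/q[2]*fy+cy
E
python3 - <<'E'
from h import *
import pickle
for n in("top","scene"):
    im,c=grab(n); cv2.imwrite(f"pics/{n}1.png",im); pickle.dump((im,c),open(n+".pkl","wb"))
    print(n,c[0].round(3).tolist(),c[1:])
print(ctrl.get_obs())
E
```

```text
pics
top [[-0.021, -0.983, 0.184, 0.221], [-1.0, 0.025, 0.015, -0.008], [-0.019, -0.184, -0.983, 1.484], [0.0, 0.0, 0.0, 1.0]] (478.8255707834976, 478.8255707834976, 266.95182870137074, 204.99117499529163)
scene [[0.137, 0.71, -0.691, 1.244], [0.991, -0.109, 0.084, -0.112], [-0.015, -0.696, -0.718, 0.893], [0.0, 0.0, 0.0, 1.0]] (406.74721684665127, 406.74721684665127, 279.3617537016995, 210.82521943402713)
{'t': 0.1, 'q': array([-1.29798988e+00,  5.32996863e-02,  1.61417801e+00, -3.46660730e-05,
        1.47602130e+00, -1.18983841e-01]), 'dq': array([-0.00075832, -0.00063084, -0.0035249 ,  0.00188617, -0.00107159,
       -0.00064664]), 'effort': array([ 5.32944023e-05, -3.94902813e+01, -3.71363819e+01,  2.51503036e-05,
        3.87409120e-03, -6.93711861e-07]), 'tool_pos': array([ 0.23847576, -0.5770126 ,  0.19366782]), 'tool_rot': array([-3.07964323e+00, -6.11129814e-01,  2.83954846e-04]), 'contact_force': array([-0.17725138,  0.48238473,  0.29452444]), 'wrist_torque': array([-0.01412826,  0.02009904, -0.04120285]), 'grip_force': 0.0, 'opening': 0.08539385354761433}
```

View pics/top1.png

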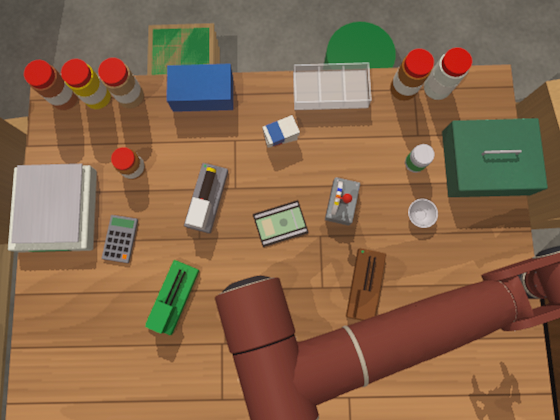

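View pics/scene1.png

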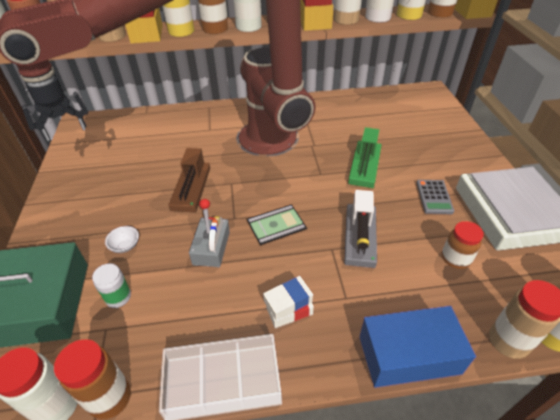

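The top view shows the dimmer at (343,200) with its red knob at (347,199), the note at (280,223), and three docks. The grey one with a white sleeve at (207,197) holds the black torch, with its yellow end at about (211,170). The green one at (172,297) and the brown one at (367,285) are look-alikes. I take the grey/white dock, since only it has the white sleeve and the torch, and check it enlarged.

```bash
python3 - <<'E'
from h import *
import pickle
t,ct=pickle.load(open("top.pkl","rb")); s,cs=pickle.load(open("scene.pkl","rb"))
f=lambda im,x,y,w,h,k:cv2.resize(im[y:y+h,x:x+w],(w*k,h*k),interpolation=cv2.INTER_CUBIC)
a=np.hstack([f(t,175,150,66,90,4),f(t,310,160,66,90,4),])
b=np.hstack([f(s,335,180,66,90,4),f(s,180,190,66,90,4)])
im=np.vstack([a,b]); 
im=np.hstack([a,b[:, :]])[:, :]
im=cv2.resize(im,(800,int(im.shape[0]*800/im.shape[1])));cv2.imwrite("pics/crop.png",im)
def blobs(im,c,lo,hi,name,z,box):
    h=cv2.cvtColor(im,cv2.COLOR_BGR2HSV); x0,y0,x1,y1=box
    m=np.zeros(h.shape[:2],np.uint8); m[y0:y1,x0:x1]=cv2.inRange(h,lo,hi)[y0:y1,x0:x1]
    n,l,st,ce=cv2.connectedComponentsWithStats(m)
    for i in range(1,n):
        if st[i,4]>8:
            r=cv2.minAreaRect(np.argwhere(l==i)[:,::-1].astype(np.float32))
            print(name,ce[i].round(1),st[i].tolist(),np.round(r[0]+r[1]+(r[2],),1),onz(c,*ce[i],z).round(3))
            if st[i,4]>100:
                print("  corners",[onz(c,*p,z)[:2].round(3).tolist() for p in cv2.boxPoints(r)])
red=((0,150,90),(6,255,255))
blobs(t,ct,*red,"knobT",.15,(325,170,365,230)); blobs(s,cs,*red,"knobS",.15,(190,190,225,220))
for im,c,n,bx,bd in((t,ct,"T",(180,155,235,235),(320,170,370,230)),):
    blobs(im,c,(22,120,100),(35,255,255),"yel"+n,.065,bx)
    blobs(im,c,(0,0,170),(180,40,255),"white"+n,.09,bx)
    blobs(im,c,(0,0,60),(180,60,160),"greydock"+n,.03,bx)
    blobs(im,c,(0,0,60),(180,60,160),"greydim"+n,.055,bd)
    blobs(im,c,(35,20,80),(90,255,255),"note"+n,.007,(245,195,315,250))
    blobs(im,c,(100,120,60),(130,255,255),"blue"+n,.1,bd)
E
```

```text
knobT [346.4 197.9] [340, 194, 12, 9, 73] [345.5 198.    8.   11.   90. ] [ 0.486 -0.213  0.15 ]
knobS [204.  203.3] [199, 199, 11, 10, 93] [204.  203.5   9.   10.   90. ] [ 0.472 -0.215  0.15 ]
knobS [211.6 217.9] [210, 217, 4, 3, 9] [211.5 218.    2.    3.   90. ] [ 0.528 -0.196  0.15 ]
yelT [210.6 169.3] [206, 167, 10, 6, 38] [210.8 169.2   9.5   3.9  14. ] [0.603 0.185 0.065]
whiteT [196.8 211.9] [185, 197, 24, 30, 474] [196.6 211.8  17.6  27.3  15.9] [0.467 0.222 0.09 ]
  corners [[0.436, 0.259], [0.515, 0.237], [0.499, 0.186], [0.42, 0.209]]
greydockT [209.8 195.4] [184, 163, 44, 70, 1003] [205.7 197.4  27.2  67.2  15.9] [0.528 0.192 0.03 ]
  corners [[0.434, 0.273], [0.639, 0.217], [0.612, 0.135], [0.409, 0.192]]
greydimT [342.8 202.2] [326, 178, 34, 47, 922] [342.6 200.9  27.1  43.7  12.5] [ 0.492 -0.216  0.055]
  corners [[0.441, -0.158], [0.572, -0.193], [0.552, -0.273], [0.421, -0.237]]
noteT [282.1 222.4] [256, 207, 49, 33, 799] [280.1 223.   21.5  46.   72.8] [ 0.442 -0.031  0.007]
  corners [[0.453, 0.054], [0.493, -0.085], [0.427, -0.102], [0.388, 0.035]]
blueT [339.3 189.3] [338, 188, 4, 3, 9] [339.5 189.    2.    3.   90. ] [ 0.522 -0.201  0.1  ]
```

View pics/crop.png

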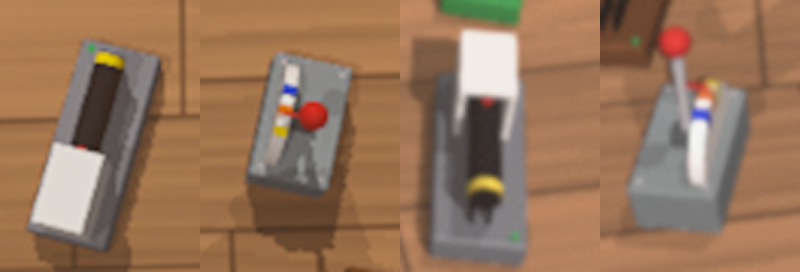

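The crops confirm it: the grey dock has the white sleeve with the black torch in it, yellow end out. On the dimmer, the blue mark is on the +x (far) side of the quadrant and the knob sits near upright, at orange or below. Next I triangulate the knob and work out the approach.

```bash
cat >> h.py <<'E'
def tri(*rs):
    A=np.zeros((3,3));b=np.zeros(3)
    for p,d in rs:
        d=d/np.linalg.norm(d);M=np.eye(3)-np.outer(d,d);A+=M;b+=M@p
    return np.linalg.solve(A,b)
def go(P,Rt):
    """shift (units of .05 in current tool axes) and turn (units of 8deg) to TCP P, orientation Rt"""
    o=ctrl.get_obs(); R0=R.from_rotvec(o["tool_rot"])
    w=(R0.inv()*Rt).as_rotvec()/np.radians(8)
    print("tcp",o["tool_pos"].round(4),"turn",w.round(2),"shift now-axes",(R0.inv().apply(P-o["tool_pos"])/.05).round(2),"shift target-axes",(Rt.inv().apply(P-o["tool_pos"])/.05).round(2),"t",round(o["t"],2))
def frame(y,z):
    z=np.array(z)/np.linalg.norm(z);y=np.array(y,float);y-=z*(y@z);y/=np.linalg.norm(y)
    Rs=[R.from_matrix(np.c_[np.cross(s*y,z),s*y,z]) for s in(1,-1)]
    R0=R.from_rotvec(ctrl.get_obs()["tool_rot"])
    return min(Rs,key=lambda r:(R0.inv()*r).magnitude())
E
python3 - <<'E'
from h import *
import pickle
t,ct=pickle.load(open("top.pkl","rb")); s,cs=pickle.load(open("scene.pkl","rb"))
k=tri(ray(ct,346.4,197.9),ray(cs,204,203.3)); print("knob",k, "reproj",proj(ct,k),proj(cs,k))
b=tri(ray(ct,339.3,189.3),ray(cs,211,211.5)); print(b)
a=np.radians(-15); ux=np.array([np.cos(a),np.sin(a),0]);uy=np.array([-ux[1],ux[0],0])
d=k-np.array([.4965,-.2155,.055]); print("rel base",d@ux,d@uy,d[2],np.linalg.norm(d[[0,2]]))
print(R.from_rotvec(ctrl.get_obs()["tool_rot"]).as_matrix().round(3))
Rt=frame(ux,[0,0,-1]); go(np.array([k[0],k[1],.24]),Rt); go(np.array([k[0],k[1],k[2]-.019]),Rt)
E
```

```text
knob [ 0.48388346 -0.21204646  0.16095151] reproj (np.float64(346.8211802623235), np.float64(197.8823146647191)) (np.float64(204.46361821344914), np.float64(203.30377728815472))
[ 0.51036965 -0.1948486   0.15512964]
rel base -0.013080479995025464 7.046677855574188e-05 0.10595151179647838 0.10670004599349549
[[ 0.924  0.382 -0.001]
 [ 0.382 -0.924  0.002]
 [ 0.    -0.002 -1.   ]]
tcp [ 0.2385 -0.577   0.1937] turn [-0.01 -0.01 -6.57] shift now-axes [ 7.32 -4.87 -0.92] shift target-axes [ 8.32  2.85 -0.93] t 0.1
tcp [ 0.2385 -0.577   0.1937] turn [-0.01 -0.01 -6.57] shift now-axes [ 7.32 -4.87  1.04] shift target-axes [8.32 2.85 1.03] t 0.1
```

Emit:
play_rows([
  [1, [0, 0, -0.95], [0, 0, 0]],
  [1, [0, 0, 0], [0, 0, -0.94]],
  [1, [0, 0, 0], [0, 0, -0.94]],
  [1, [0, 0, 0], [0, 0, -0.94]],
  [1, [0, 0, 0], [0, 0, -0.94]],
  [1, [0, 0, 0], [0, 0, -0.94]],
  [1, [0, 0, 0], [0, 0, -0.94]],
  [1, [0, 0, 0], [0, 0, -0.93]],
], force=30)

```text
t: 1.1
tool_pos: [0.2386, -0.5773, 0.2415]
tool_rot: [-2.487, -1.917, -0.001]
contact_force: [0.1, -0.1, 0.3]
opening: 0.0857
grip_force: 0.0
```

Emit:
play_rows([
  [1, [0.9, 0.3, 0], [0, 0, 0]],
  [1, [0.9, 0.3, 0], [0, 0, 0]],
  [1, [0.9, 0.3, 0], [0, 0, 0]],
  [1, [0.9, 0.3, 0], [0, 0, 0]],
  [1, [0.9, 0.3, 0], [0, 0, 0]],
  [1, [0.9, 0.3, 0], [0, 0, 0]],
  [1, [0.9, 0.3, 0], [0, 0, 0]],
  [1, [0.9, 0.3, 0], [0, 0, 0]],
])

```text
t: 2.1
tool_pos: [0.4481, -0.2593, 0.2418]
tool_rot: [-2.492, -1.912, 0.0]
contact_force: [0.6, -0.1, 0.0]
opening: 0.0856
grip_force: 0.0
```

```bash
python3 - <<'E'
from h import *
a=np.radians(-15); ux=np.array([np.cos(a),np.sin(a),0])
Rt=frame(ux,[0,0,-1]); go(np.array([.484,-.212,.24]),Rt)
im,c=grab("wrist"); cv2.imwrite("pics/w1.png",im)
h=cv2.cvtColor(im,cv2.COLOR_BGR2HSV); m=cv2.inRange(h,(0,150,70),(6,255,255))
n,l,st,ce=cv2.connectedComponentsWithStats(m)
for i in range(1,n):
    if st[i,4]>60: print(ce[i],st[i],onz(c,*ce[i],.160))
print("expected px",proj(c,[.484,-.212,.16]))
E
```

```text
tcp [ 0.4481 -0.2593  0.2418] turn [-0. -0.  0.] shift now-axes [1.1  0.45 0.04] shift target-axes [1.1  0.45 0.04] t 2.1
[303.73155416 138.01569859] [289 118  29  35 637] [ 0.49019047 -0.2073449   0.16      ]
expected px (np.float64(298.11962729574054), np.float64(145.1333043954445))
```

View pics/w1.png

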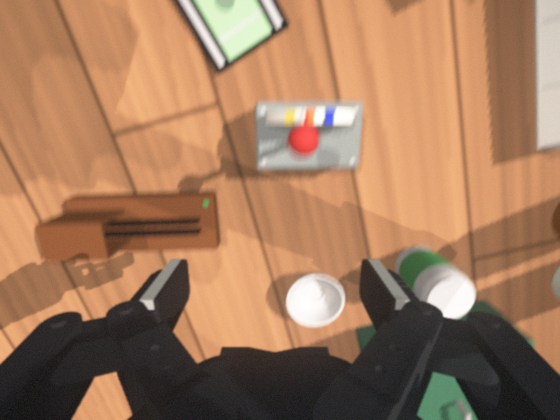

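The wrist view shows the dimmer box at (308,136), the red knob at (304,138) and the blue mark at (330,117) on the tool's +y side. The knob falls at about (0.488,-0.209). I grasp it there.

Emit:
play_rows([
  [1, [0.6, 0.25, 0], [0, 0, 0]],
  [1, [0.57, 0.26, 0], [0, 0, 0]],
  [1, [0, 0, 0.7], [0, 0, 0]],
  [1, [0, 0, 0.7], [0, 0, 0]],
  [1, [0, 0, 0.6], [0, 0, 0]],
  [0.2, [0, 0, 0], [0, 0, 0]],
  [0.2, [0, 0, 0], [0, 0, 0]],
  [0.2, [0, 0, 0], [0, 0, 0]],
], force=20)

```text
t: 3.15
tool_pos: [0.4885, -0.2117, 0.1444]
tool_rot: [2.49, 1.911, 0.002]
contact_force: [0.3, 1.2, -0.3]
opening: 0.032
grip_force: 0.0
```

Emit:
play_rows([
  [0.2, [0, 0, 0], [0, 0, 0]],
  [0.2, [0, 0, 0], [0, 0, 0]],
])

```text
t: 3.4
tool_pos: [0.4878, -0.2112, 0.143]
tool_rot: [2.491, 1.912, 0.001]
contact_force: [0.2, 0.8, -0.1]
opening: 0.0174
grip_force: 0.0
```

```bash
python3 - <<'E'
from h import *
im,c=grab("wrist"); cs_im,cs=grab("scene")
a=cv2.resize(im[60:420,80:480],(400,360)); b=cv2.resize(cs_im[150:280,140:290],(400,347))
b=cv2.copyMakeBorder(b,0,13,0,0,0); cv2.imwrite("pics/w2.png",np.hstack([a,b]))
for n,i,cc in(("w",im,c),("s",cs_im,cs)):
    h=cv2.cvtColor(i,cv2.COLOR_BGR2HSV); m=cv2.inRange(h,(0,150,70),(6,255,255))
    N,l,st,ce=cv2.connectedComponentsWithStats(m)
    for j in range(1,N):
        if st[j,4]>30: print(n,ce[j].round(1),st[j],onz(cc,*ce[j],.160).round(3))
E
```

```text
w [280.7 207.4] [279 194   5  26  93] [ 0.499 -0.187  0.16 ]
w [272.5 250.9] [ 250  230   43   44 1356] [ 0.488 -0.213  0.16 ]
s [138.    7.8] [122   0  34  18 528] [-0.949 -0.525  0.16 ]
s [308.7   2.3] [304   0  10   6  54] [-0.87   0.316  0.16 ]
s [204.3 204.9] [199 201  11   8  53] [ 0.489 -0.213  0.16 ]
s [468.  232.5] [453 221  31  24 570] [0.677 0.405 0.16 ]
s [540.8 299.6] [ 519  280   41   41 1365] [0.871 0.469 0.16 ]
s [301.5 313.4] [295 307  13  14 117] [ 0.831 -0.021  0.16 ]
s [ 79. 363.] [  54  339   51   49 1907] [ 0.872 -0.447  0.16 ]
s [ 18.7 370.6] [   0  347   42   49 1670] [ 0.871 -0.555  0.16 ]
```

View pics/w2.png

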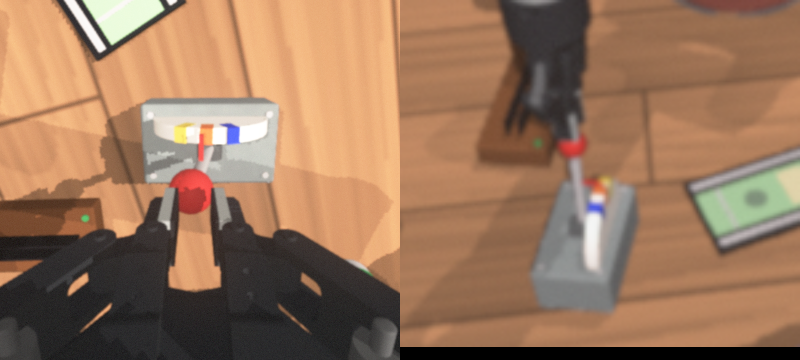

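The wrist view shows the ball at crop (190,190) beside the finger tips, and the scene view shows the fingers just behind and above it. I check where the tips project.

```bash
python3 - <<'E'
from h import *
o=ctrl.get_obs(); Rm=R.from_rotvec(o["tool_rot"]); p=o["tool_pos"]
im,c=grab("wrist"); s,cs=grab("scene")
for q in([0,0,0],[0,.0087,0],[0,-.0087,0],[0,.014,0],[0,.0087,-.019],[.011,.0087,0],[-.011,.0087,0]):
    P=p+Rm.apply(q); print(q,P.round(3),np.round(proj(c,P),1),np.round(proj(cs,P),1))
print("cam",c[0][:3,3].round(3), o["opening"],o["grip_force"])
h=cv2.cvtColor(s,cv2.COLOR_BGR2HSV);m=cv2.inRange(h,(0,150,70),(6,255,255))[195:215,190:220]
for r in m: print("".join(".#"[v>0] for v in r))
E
```

```text
[0, 0, 0] [ 0.488 -0.211  0.143] [272.4 238.1] [205.9 209.3]
[0, 0.0087, 0] [ 0.496 -0.213  0.143] [285.4 238.1] [205.1 211.7]
[0, -0.0087, 0] [ 0.479 -0.209  0.143] [259.3 238.1] [206.7 206.9]
[0, 0.014, 0] [ 0.501 -0.215  0.143] [293.4 238.1] [204.5 213.2]
[0, 0.0087, -0.019] [ 0.496 -0.213  0.162] [286.7 250. ] [204.  206.5]
[0.011, 0.0087, 0] [ 0.499 -0.203  0.143] [285.6 222.4] [209.2 212. ]
[-0.011, 0.0087, 0] [ 0.493 -0.224  0.143] [285.3 253.3] [200.9 211.3]
cam [ 0.507 -0.141  0.322] 0.01717646306510493 0.0Traceback (most recent call last):
  File "<stdin>", line 8, in <module>
  File "<stdin>", line 8, in <genexpr>
TypeError: string indices must be integers, not 'numpy.bool'
```

Emit:
play_rows([
  [0, [0, 0, 0], [0, 0, 0]],
  [0, [0, 0, 0], [0, 0, 0]],
  [0, [0, 0, 0], [0, 0, 0]],
  [0, [0, 0, 0], [0, 0, 0]],
], force=20)

```text
t: 4.1
tool_pos: [0.4874, -0.211, 0.1423]
tool_rot: [-2.492, -1.913, -0.0]
contact_force: [-0.0, 0.3, 0.6]
opening: -0.0003
grip_force: 0.0
```

```bash
python3 - <<'E'
from h import *
im,c=grab("wrist"); cs_im,cs=grab("scene")
a=cv2.resize(im[180:330,180:380],(800,600)); cv2.imwrite("pics/w3.png",a)
for n,i,cc in(("w",im,c),("s",cs_im,cs)):
    h=cv2.cvtColor(i,cv2.COLOR_BGR2HSV); m=cv2.inRange(h,(0,150,70),(6,255,255))
    N,l,st,ce=cv2.connectedComponentsWithStats(m)
    for j in range(1,N):
        if st[j,4]>30 and 190<ce[j][0]<300 and 180<ce[j][1]<280: print(n,ce[j].round(1),st[j],onz(cc,*ce[j],.160).round(3))
E
```

```text
w [281.2 207.6] [279 194   5  27  96] [ 0.499 -0.187  0.16 ]
w [270.4 242.6] [249 230  46  28 721] [ 0.488 -0.207  0.16 ]
s [204.  204.2] [199 201  11   8  73] [ 0.486 -0.213  0.16 ]
```

View pics/w3.png

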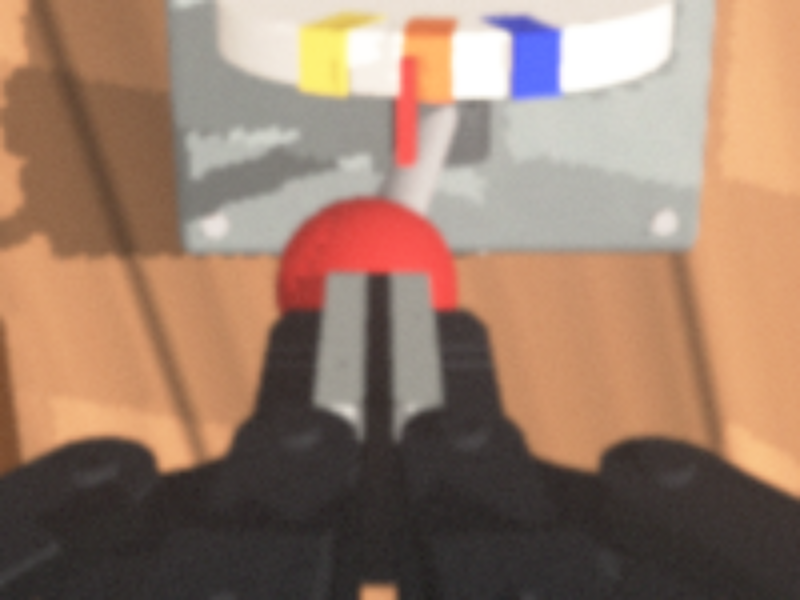

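The shut fingers are over the upper part of the ball, and the gap read is 0, so nothing was gripped. In both views the tips lie at the ball's top. I open, go 20 mm lower and close again.

Emit:
play_rows([
  [0.8, [0, 0, 0], [0, 0, 0]],
  [0.8, [0, 0, 0], [0, 0, 0]],
  [0.8, [0, 0, 0], [0, 0, 0]],
  [0.8, [0, 0, 0], [0, 0, 0]],
  [0.8, [0, 0, 0.2], [0, 0, 0]],
  [0.8, [0, 0, 0.2], [0, 0, 0]],
  [0.8, [0, 0, 0], [0, 0, 0]],
  [0.8, [0, 0, 0], [0, 0, 0]],
])

```text
t: 5.2
tool_pos: [0.4874, -0.211, 0.1221]
tool_rot: [-2.492, -1.912, 0.0]
contact_force: [-0.2, 0.6, -0.0]
opening: 0.0686
grip_force: 0.0
```

Emit:
play_rows([
  [0.1, [0, 0, 0], [0, 0, 0]],
  [0.1, [0, 0, 0], [0, 0, 0]],
  [0.1, [0, 0, 0], [0, 0, 0]],
  [0.1, [0, 0, 0], [0, 0, 0]],
  [0.1, [0, 0, 0], [0, 0, 0]],
])

```text
t: 5.82
tool_pos: [0.4876, -0.2111, 0.1229]
tool_rot: [2.492, 1.912, 0.0]
contact_force: [-1.9, 1.1, 4.0]
opening: 0.0254
grip_force: 19.8
```

```bash
python3 - <<'E'
from h import *
im,c=grab("wrist"); cs_im,cs=grab("scene")
a=cv2.resize(im[180:330,180:380],(400,300)); b=cv2.resize(cs_im[180:240,170:250],(400,300));cv2.imwrite("pics/w4.png",np.hstack([a,b]))
print(c[1:])
for n,i,cc in(("w",im,c),("s",cs_im,cs)):
    h=cv2.cvtColor(i,cv2.COLOR_BGR2HSV); m=cv2.inRange(h,(0,150,70),(6,255,255))
    N,l,st,ce=cv2.connectedComponentsWithStats(m)
    for j in range(1,N):
        if st[j,4]>30 and 190<ce[j][0]<300 and 180<ce[j][1]<280: print(n,ce[j].round(1),st[j],onz(cc,*ce[j],.160).round(3))
E
```

```text
(289.70839795978594, 289.70839795978594, 274.1467056380567, 210.1381142753886)
w [283.2 214.2] [281 201   5  29 115] [ 0.5   -0.185  0.16 ]
w [274.1 267.5] [ 250  242   49   51 1963] [ 0.488 -0.213  0.16 ]
```

View pics/w4.png

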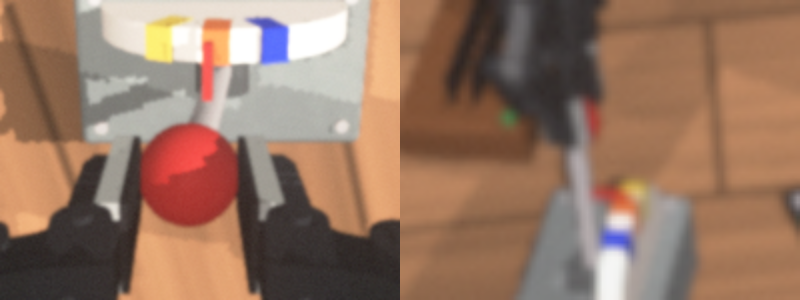

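The knob is now gripped (opening 25 mm, 20 N) and seen at wrist px (274,267). The real finger tips appear about 40 mm behind the reported TCP, and I will verify that in free air. The pointer reads about 0.46 rad, so I move the knob 46 mm along tool +y to reach 0.9.

Emit:
play_rows([
  [0.1, [0, 0.2, 0], [0, 0, 0]],
  [0.1, [0, 0.2, 0], [0, 0, 0]],
  [0.1, [0, 0.2, 0.02], [0, 0, 0]],
  [0.1, [0, 0.2, 0.03], [0, 0, 0]],
  [0.1, [0, 0.12, 0.02], [0, 0, 0]],
  [0.1, [0, 0, 0], [0, 0, 0]],
  [0.1, [0, 0, 0], [0, 0, 0]],
  [0.1, [0, 0, 0], [0, 0, 0]],
])

```text
t: 6.92
tool_pos: [0.5357, -0.2241, 0.1225]
tool_rot: [2.486, 1.908, 0.008]
contact_force: [3.8, 0.6, 10.0]
opening: 0.0225
grip_force: 19.5
```

Emit:
play_rows([
  [0.6, [0, 0, 0], [0, 0, 0]],
  [0.6, [0, 0, 0], [0, 0, 0]],
  [0.6, [0, 0, 0], [0, 0, 0]],
  [0.6, [0, 0, -0.5], [0, 0, 0]],
  [0.6, [0, 0, -0.9], [0, 0, 0]],
  [0, [0, 0, -0.9], [0, 0, 0]],
  [0, [-0.6, 0, 0], [0, 0, 0]],
  [0, [-0.6, 0, 0], [0, 0, 0]],
])

```text
t: 7.92
tool_pos: [0.5164, -0.2814, 0.2343]
tool_rot: [2.491, 1.913, 0.0]
contact_force: [0.6, -0.3, 0.1]
opening: 0.0003
grip_force: 0.0
```

Emit:
play_rows([
  [0, [0, 0, 0], [0, 0, 0]],
  [0, [0, 0, 0], [0, 0, 0]],
  [0, [0, 0, 0], [0, 0, 0]],
])

```text
t: 8.3
tool_pos: [0.5165, -0.28, 0.2335]
tool_rot: [-2.491, -1.914, -0.0]
contact_force: [-0.5, 0.1, -0.1]
opening: 0.0005
grip_force: 0.0
```

```bash
python3 - <<'E'
from h import *
o=ctrl.get_obs(); Rm=R.from_rotvec(o["tool_rot"]); p=o["tool_pos"]; print(p,o["opening"])
im,c=grab("wrist"); s,cs=grab("scene"); t,ct=grab("top")
crop=lambda i,x,y,w,h:cv2.resize(i[y:y+h,x:x+w],(400,400*h//w))
a=crop(im,200,60,160,120)
P=[proj(cs,p),proj(ct,p),proj(c,p)]; print(np.round(P,1))
print([np.round(proj(cs,p+[0,0,.04]),1),np.round(proj(ct,p+[0,0,.04]),1)])
x,y=map(int,P[0]); b=crop(s,x-40,y-45,80,60); d=crop(im,200,180,160,120)
x,y=map(int,P[1]); e=crop(t,x-40,y-30,80,60)
print("crops scene origin",int(P[0][0])-40,int(P[0][1])-45,"top",x-40,y-30)
cv2.imwrite("pics/w5.png",np.vstack([np.hstack([a,b]),np.hstack([d,e])]))
red=[]
for n,i,cc in(("w",im,c),("s",s,cs),("t",t,ct)):
    h=cv2.cvtColor(i,cv2.COLOR_BGR2HSV); m=cv2.inRange(h,(0,150,70),(6,255,255))
    N,l,st,ce=cv2.connectedComponentsWithStats(m)
    k=np.array([.53,-.222,.155]); u=proj(cc,k)
    for j in range(1,N):
        if st[j,4]>30 and np.hypot(*(ce[j]-u))<35: print(n,ce[j].round(1),st[j],onz(cc,*ce[j],.155).round(3)); red.append(ray(cc,*ce[j]))
E
```

```text
[ 0.51654144 -0.28000016  0.23352991] 0.00045077108793867163
[[171.2 194.3]
 [375.6 179.9]
 [272.4 238.1]]
[array([167.6, 181.6]), array([378.7, 176.2])]
crops scene origin 131 149 top 335 149
w [277.7 141. ] [262 116  32  42 779] [ 0.536 -0.224  0.155]
s [199. 219.] [194 214  11  11  92] [ 0.531 -0.227  0.155]
```

View pics/w5.png

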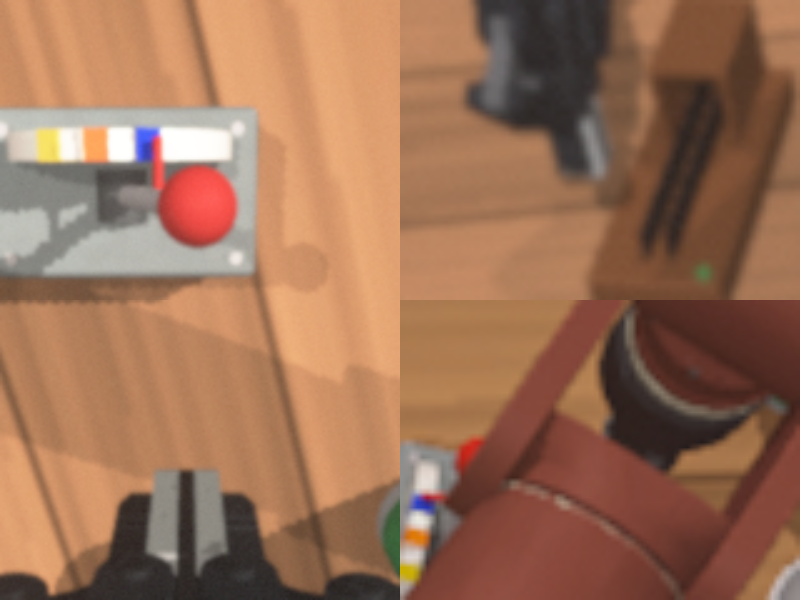

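The lower-left panel shows the shut tips at wrist row 248, and the scene panel at about (169,185), so the real tips lie about 30 mm behind the reported TCP. The upper-left panel shows the pointer at the blue mark's right half. I get the angle from the marks in the same image.

```bash
python3 - <<'E'
from h import *
im,c=grab("wrist")
h=cv2.cvtColor(im,cv2.COLOR_BGR2HSV)[90:140,190:310]
a=np.radians(-15); ux=np.array([np.cos(a),np.sin(a),0])
H=[]
for n,lo,hi,phi in(("y",(22,120,100),(35,255,255),-.5),("o",(8,150,120),(18,255,255),-.1),("b",(105,130,60),(130,255,255),.3)):
    N,l,st,ce=cv2.connectedComponentsWithStats(cv2.inRange(h,lo,hi)); j=max(range(1,N),key=lambda j:st[j,4] if st[j,0]<75 and st[j,2]<20 else 0)
    u,v=ce[j]+[190,90]; P=onz(c,u,v,.055+.052*np.cos(phi)); H.append(P@ux-.052*np.sin(phi)); print(n,u.round(1),v.round(1),st[j],H[-1].round(4), P.round(3))
k=onz(c,277.7,141,.153)@ux
for hh in H+[np.mean(H), np.array([.4965,-.2155,0])@ux]: print(.6+np.arcsin((k-hh)/.105))
# pointer on ray near rim
for z in(.09,.1,.107): print(z,[.6+np.arcsin((onz(c,u,116,z)@ux-np.mean(H))/.052) for u in(262,263.5)])
E
```

```text
y 218.6 117.9 [25 22  8 13 99] 0.5406 [ 0.483 -0.19   0.101]
o 237.7 117.3 [44 22  8 12 90] 0.5413 [ 0.503 -0.194  0.107]
b 257.5 116.3 [65 21  8 13 74] 0.5405 [ 0.522 -0.199  0.105]
0.942274002616293
0.9355296872064116
0.9432455030496492
0.9403476507227231
0.995943673616422
0.09 [np.float64(0.9762283492189476), np.float64(1.0093744137187124)]
0.1 [np.float64(0.9842246864796392), np.float64(1.0164468366656487)]
0.107 [np.float64(0.9898375095863723), np.float64(1.0214107046708532)]
```

Marks and knob give about 0.94, and the pointer up to about 0.98. I re-centre it by closing on the knob at the 0.9 position, a little lower this time.

Emit:
play_rows([
  [0.8, [0.6, -0.02, 0], [0, 0, 0]],
  [0.8, [0.57, -0.01, 0], [0, 0, 0]],
  [0.8, [0, 0, 0], [0, 0, 0]],
  [0.8, [0, 0, 0.7], [0, 0, 0]],
  [0.8, [0, 0, 0.7], [0, 0, 0]],
  [0.8, [0, 0, 0.7], [0, 0, 0]],
  [0.8, [0, 0, 0.33], [0, 0, 0]],
  [0.8, [0, 0, 0], [0, 0, 0]],
])

```text
t: 9.5
tool_pos: [0.5293, -0.224, 0.1112]
tool_rot: [-2.491, -1.911, 0.002]
contact_force: [0.3, -0.7, 1.0]
opening: 0.0682
grip_force: 0.0
```

Emit:
play_rows([
  [0.2, [0, 0, 0], [0, 0, 0]],
  [0.2, [0, 0, 0], [0, 0, 0]],
  [0.2, [0, 0, 0], [0, 0, 0]],
  [0.2, [0, 0, 0], [0, 0, 0]],
  [0.2, [0, 0, 0], [0, 0, 0]],
  [0.2, [0, 0, 0], [0, 0, 0]],
])

```text
t: 10.25
tool_pos: [0.5317, -0.2248, 0.1146]
tool_rot: [2.489, 1.91, 0.003]
contact_force: [1.7, -0.9, 5.7]
opening: 0.0261
grip_force: 19.7
```

Emit:
play_rows([
  [0.8, [0, 0, 0], [0, 0, 0]],
  [0.8, [0, 0, 0], [0, 0, 0]],
  [0.8, [0, 0, 0], [0, 0, 0]],
  [0.8, [0, 0, -0.5], [0, 0, 0]],
  [1, [0, 0, -0.9], [0, 0, 0]],
  [1, [0, 0, -0.9], [0, 0, 0]],
  [1, [0, 0, 0], [0, 0, 0]],
  [1, [0, 0, 0], [0, 0, 0]],
], force=60)

```text
t: 11.25
tool_pos: [0.5297, -0.2237, 0.2265]
tool_rot: [-2.491, -1.912, 0.001]
contact_force: [0.2, 0.3, -0.3]
opening: 0.0853
grip_force: 0.0
```

```bash
python3 - <<'E'
from h import *
a=np.radians(-15.2); ux=np.array([np.cos(a),np.sin(a),0]); uy=np.array([-ux[1],ux[0],0])
im,c=grab("wrist")
h=cv2.cvtColor(im,cv2.COLOR_BGR2HSV)
for n,lo,hi,phi in(("y",(22,120,100),(35,255,255),-.5),("o",(8,150,120),(18,255,255),-.1),("b",(105,130,60),(130,255,255),.3),("k",(0,150,70),(6,255,255),0)):
    N,l,st,ce=cv2.connectedComponentsWithStats(cv2.inRange(h,lo,hi))
    for j in range(1,N):
        if 40<st[j,4]<3000:
            P=onz(c,*ce[j],.055+.052*np.cos(phi) if n!="k" else .155)
            if np.hypot(P[0]-.51,P[1]+.21)<.06: print(n,ce[j].round(1),st[j],(P@ux-(.052*np.sin(phi) if n!="k" else 0)).round(4))
print(ctrl.get_obs()["q"].round(2))
P=np.array([.5235,.204,.2])+.045*ux; print(P)
Rt=frame(uy,[0,0,-1]); go(P,Rt)
E
```

```text
y [222.2 174.6] [219 168   8  14  89] 0.5408
o [240.8 175.2] [237 169   8  14  99] 0.5415
b [259.6 173. ] [257 169   8  13  55] 0.5403
k [276.6 209. ] [263 194  28  30 683] 0.5732
[-0.53 -0.08  1.69 -0.    1.53 -0.27]
[0.56692574 0.19220149 0.2       ]
tcp [ 0.5293 -0.2235  0.2255] turn [-1.000e-02 -2.000e-02 -1.122e+01] shift now-axes [ 8.23 -1.42  0.52] shift target-axes [1.45 8.22 0.51] t 11.3
```

Lever stands at about 0.91. On to the torch.

Emit:
play_rows([
  [1, [0, 0, 0], [0, 0, -0.94]],
  [1, [0, 0, 0], [0, 0, -0.94]],
  [1, [0, 0, 0], [0, 0, -0.94]],
  [1, [0, 0, 0], [0, 0, -0.94]],
  [1, [0, 0, 0], [0, 0, -0.94]],
  [1, [0, 0, 0], [0, 0, -0.94]],
  [1, [0, 0, 0], [0, 0, -0.94]],
  [1, [0, 0, 0], [0, 0, -0.94]],
])

```text
t: 12.3
tool_pos: [0.529, -0.2234, 0.2247]
tool_rot: [-1.19, -2.903, -0.001]
contact_force: [0.6, 0.7, 0.1]
opening: 0.0856
grip_force: 0.0
```

Emit:
play_rows([
  [1, [0, 0, 0], [0, 0, -0.94]],
  [1, [0, 0, 0], [0, 0, -0.94]],
  [1, [0, 0, 0], [0, 0, -0.94]],
  [1, [0, 0, 0], [0, 0, -0.88]],
  [1, [0.1, 0.8, 0], [0, 0, 0]],
  [1, [0.1, 0.8, 0], [0, 0, 0]],
  [1, [0.1, 0.8, 0], [0, 0, 0]],
  [1, [0.1, 0.8, 0], [0, 0, 0]],
])

```text
t: 13.3
tool_pos: [0.5517, -0.0628, 0.2249]
tool_rot: [-0.416, -3.11, -0.001]
contact_force: [0.7, 0.1, 0.3]
opening: 0.0852
grip_force: 0.0
```

Emit:
play_rows([
  [1, [0.1, 0.8, 0], [0, 0, 0]],
  [1, [0.1, 0.8, 0], [0, 0, 0]],
  [1, [0.1, 0.8, 0], [0, 0, 0]],
  [1, [0.1, 0.8, 0], [0, 0, 0]],
  [1, [0.1, 0.8, 0], [0, 0, 0]],
  [1, [0.1, 0.8, 0], [0, 0, 0]],
  [1, [0, 0, 0], [0, 0, 0]],
  [1, [0, 0, 0], [0, 0, 0]],
])

```text
t: 14.3
tool_pos: [0.5861, 0.1746, 0.2255]
tool_rot: [-0.416, -3.111, 0.002]
contact_force: [-0.9, -0.0, 0.6]
opening: 0.0854
grip_force: 0.0
```

```bash
python3 - <<'E'
from h import *
a=np.radians(-15.2); ux=np.array([np.cos(a),np.sin(a),0]); uy=np.array([-ux[1],ux[0],0])
im,c=grab("wrist"); cv2.imwrite("pics/w6.png",im)
h=cv2.cvtColor(im,cv2.COLOR_BGR2HSV)
N,l,st,ce=cv2.connectedComponentsWithStats(cv2.inRange(h,(22,120,100),(35,255,255)))
for j in range(1,N):
    if st[j,4]>40: print("yel",ce[j].round(1),st[j],onz(c,*ce[j],.078).round(3))
N,l,st,ce=cv2.connectedComponentsWithStats(cv2.inRange(h,(0,0,170),(180,40,255)))
for j in range(1,N):
    if st[j,4]>400:
        r=cv2.minAreaRect(np.argwhere(l==j)[:,::-1].astype(np.float32)); print("white",ce[j].round(1),st[j],[onz(c,*q,.09)[:2].round(3).tolist() for q in cv2.boxPoints(r)])
P=np.array([.5235,.204,.015])+.045*ux; print("pred yellow end px",proj(c,np.array([.5235,.204,.08])+.08*ux),"grasp px",proj(c,np.array([.5235,.204,.08])+.045*ux))
go(P,frame(uy,[0,0,-1]))
E
```

```text
yel [285.1 199.8] [273 195  25  11 208] [0.602 0.184 0.078]
yel [550.8 292.7] [538 271  22  44 641] [0.811 0.482 0.078]
white [295.3  88.9] [ 263   21   61  189 6809] [[0.603, 0.157], [0.424, 0.208], [0.439, 0.263], [0.621, 0.223]]
white [76.9 80.4] [ 33  48  87  67 807] [[0.437, -0.043], [0.407, 0.064], [0.413, 0.066], [0.444, -0.041]]
white [121.6  95.4] [102  72  41  47 946] [[0.433, 0.034], [0.427, 0.057], [0.466, 0.069], [0.473, 0.045]]
white [121.1 139.9] [ 79 111  84  60 689] [[0.503, -0.024], [0.472, 0.083], [0.479, 0.085], [0.51, -0.023]]
white [258.9 178.6] [255 133  12  76 522] [[0.599, 0.149], [0.521, 0.172], [0.524, 0.183], [0.603, 0.161]]
white [103.8 400.5] [  71  373   61   47 1877] [[0.834, -0.196], [0.758, -0.159], [0.779, -0.08], [0.856, -0.113]]
pred yellow end px (np.float64(284.3543255392553), np.float64(199.20453885832706)) grasp px (np.float64(284.64893974949604), np.float64(168.9849093685629))
tcp [0.5863 0.1742 0.226 ] turn [-0.01 -0.01 -0.01] shift now-axes [0.46 0.25 4.22] shift target-axes [0.47 0.25 4.22] t 14.35
```

View pics/w6.png

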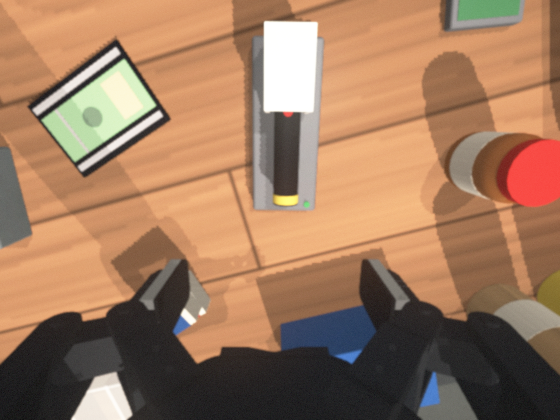

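The wrist view shows the torch upright in the image at column 286, its yellow end at (285,200) and the white sleeve above it, matching the prediction to within 2 mm. I descend onto it.

Emit:
play_rows([
  [1, [0.46, 0.25, 0], [0, 0, 0]],
  [1, [0, 0, 0.8], [0, 0, 0]],
  [1, [0, 0, 0.8], [0, 0, 0]],
  [1, [0, 0, 0.8], [0, 0, 0]],
  [1, [0, 0, 0.7], [0, 0, 0]],
  [1, [0, 0, 0.5], [0, 0, 0]],
  [1, [0, 0, 0.3], [0, 0, 0]],
  [1, [0, 0, 0.25], [0, 0, 0]],
])

```text
t: 15.35
tool_pos: [0.568, 0.1933, 0.0198]
tool_rot: [0.417, 3.113, 0.001]
contact_force: [0.1, 0.0, 0.3]
opening: 0.085
grip_force: 0.0
```

Emit:
play_rows([
  [1, [0, 0, 0.05], [0, 0, 0]],
  [0.2, [0, 0, 0], [0, 0, 0]],
  [0.2, [0, 0, 0], [0, 0, 0]],
  [0.2, [0, 0, 0], [0, 0, 0]],
  [0.2, [0, 0, 0], [0, 0, 0]],
  [0.2, [0, 0, 0], [0, 0, 0]],
], force=40)

```text
t: 16.1
tool_pos: [0.5686, 0.1932, 0.0182]
tool_rot: [0.416, 3.113, 0.0]
contact_force: [-1.6, -0.9, 4.1]
opening: 0.0285
grip_force: 39.3
```

The opening is 28.5 mm on a 30 mm tube with an upward push, so the pads are a bit above the axis. I open, go 12 mm lower and grip again.

Emit:
play_rows([
  [0.7, [0, 0, 0], [0, 0, 0]],
  [0.7, [0, 0, 0], [0, 0, 0]],
  [0.7, [0, 0, 0.12], [0, 0, 0]],
  [0.7, [0, 0, 0.12], [0, 0, 0]],
  [0.7, [0, 0, 0], [0, 0, 0]],
  [0.2, [0, 0, 0], [0, 0, 0]],
  [0.2, [0, 0, 0], [0, 0, 0]],
  [0.2, [0, 0, 0], [0, 0, 0]],
], force=70)

```text
t: 17.1
tool_pos: [0.5683, 0.1933, 0.0057]
tool_rot: [0.416, 3.113, 0.0]
contact_force: [-0.1, -0.1, 1.3]
opening: 0.0282
grip_force: 68.8
```

Emit:
play_rows([
  [0.2, [0, 0, 0], [0, 0, 0]],
  [0.2, [0, 0, 0], [0, 0, 0]],
])

```text
t: 17.35
tool_pos: [0.5683, 0.1933, 0.0057]
tool_rot: [0.416, 3.113, 0.0]
contact_force: [0.0, 0.4, 3.1]
opening: 0.0285
grip_force: 68.8
```

Same reading lower down, so the grip is on the axis. I draw the torch out along tool -x with a slight lift.

Emit:
play_rows([
  [0.2, [0, 0, -0.05], [0, 0, 0]],
  [0.2, [-0.2, 0, 0], [0, 0, 0]],
  [0.2, [-0.3, 0, 0], [0, 0, 0]],
  [0.2, [-0.3, 0, 0], [0, 0, 0]],
  [0.2, [-0.3, 0, 0], [0, 0, 0]],
  [0.2, [-0.3, 0, 0], [0, 0, 0]],
  [0.2, [-0.3, 0, 0], [0, 0, 0]],
  [0.2, [-0.2, 0, 0], [0, 0, 0]],
])

```text
t: 18.35
tool_pos: [0.6607, 0.1679, 0.0078]
tool_rot: [0.417, 3.114, 0.0]
contact_force: [-0.6, -0.5, -2.5]
opening: 0.0281
grip_force: 68.9
```

Emit:
play_rows([
  [0.2, [0, 0, -0.4], [0, 0, 0]],
  [0.2, [0, 0, -0.6], [0, 0, 0]],
  [0.2, [0, 0, -0.6], [0, 0, 0]],
  [0.2, [0, 0, -0.6], [0, 0, 0]],
  [0.2, [0, 0, -0.6], [0, 0, 0]],
  [0.2, [0, 0, -0.3], [0, 0, 0]],
  [0.2, [0, 0, 0], [0, 0, 0]],
  [0.2, [0, 0, 0], [0, 0, 0]],
])

```text
t: 19.35
tool_pos: [0.6587, 0.1682, 0.1612]
tool_rot: [-0.416, -3.112, 0.001]
contact_force: [0.2, 0.1, -2.5]
opening: 0.0285
grip_force: 69.0
```

```bash
python3 - <<'E'
from h import *
a=np.radians(-15.2); ux=np.array([np.cos(a),np.sin(a),0]); uy=np.array([-ux[1],ux[0],0])
o=ctrl.get_obs(); p=o["tool_pos"]; print(p,o["q"].round(2),o["opening"],o["grip_force"])
im,c=grab("wrist"); s,cs=grab("scene")
cv2.imwrite("pics/w7.png",np.hstack([cv2.resize(im[:, 140:420],(400,600)),cv2.resize(s[60:330,250:430],(400,600))]))
import pickle
t,ct=pickle.load(open("top.pkl","rb"))
# plate outline from the dark plate + note in the first top view: white strips & note
h=cv2.cvtColor(t,cv2.COLOR_BGR2HSV); m=cv2.inRange(h,(35,30,80),(90,255,255)); m[:195]=0;m[250:]=0;m[:,:245]=0;m[:,315:]=0
v=cv2.cvtColor(t,cv2.COLOR_BGR2GRAY); d=((v<60)|(m>0)).astype(np.uint8); d[:195]=0;d[250:]=0;d[:,:250]=0;d[:,312:]=0
r=cv2.minAreaRect(np.argwhere(d)[:,::-1].astype(np.float32)); print(r,onz(ct,*r[0],.007),[onz(ct,*q,.007)[:2].round(3).tolist() for q in cv2.boxPoints(r)])
E
```

```text
[0.65866361 0.16819845 0.16123189] [ 0.14  0.2   1.51 -0.    1.44 -1.16] 0.028522281990375573 69.04101133346558
((280.1441345214844, 223.3612060546875), (34.18231201171875, 47.187103271484375), 72.6459732055664) [ 0.43879695 -0.02466646  0.007     ] [[0.47, 0.061], [0.512, -0.081], [0.408, -0.109], [0.367, 0.031]]
```

View pics/w7.png

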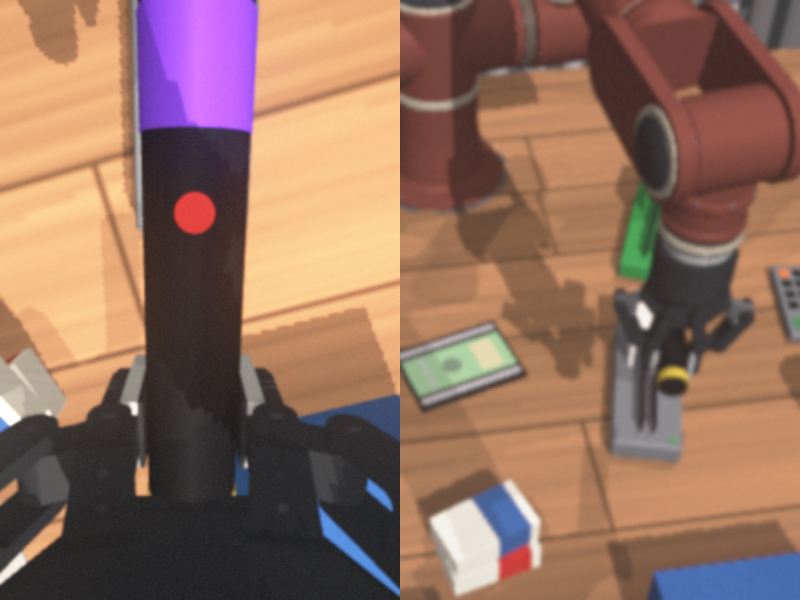

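The torch is held level and clear of the dock. The wrist view shows the violet band towards image top (from 135 to 255 px across), and the scene view shows the yellow end out to the front. Next I move across, then tilt.

Emit:
play_rows([
  [0.2, [-0.1, -0.2, -0.4], [0, 0, 0]],
  [0.2, [-0.15, -0.7, -0.4], [0, 0, 0]],
  [0.2, [-0.15, -0.8, 0], [0, 0, 0]],
  [0.2, [-0.15, -0.8, 0], [0, 0, 0]],
  [0.2, [-0.15, -0.8, 0], [0, 0, 0]],
  [0.2, [-0.1, -0.8, 0], [0, 0, 0]],
  [0.2, [-0.1, -0.6, 0], [0, 0, 0]],
  [0.2, [0, -0.2, 0], [0, 0, 0]],
])

```text
t: 20.45
tool_pos: [0.6388, -0.0823, 0.204]
tool_rot: [0.42, 3.112, -0.0]
contact_force: [0.7, -0.1, -1.7]
opening: 0.028
grip_force: 69.2
```

Emit:
play_rows([
  [0.2, [0, 0, 0], [0, -0.4, 0]],
  [0.2, [0, 0, 0], [0, -0.8, 0]],
  [0.2, [0, 0, 0], [0, -0.8, 0]],
  [0.2, [0, 0, 0], [0, -0.8, 0]],
  [0.2, [0, 0, 0], [0, -0.8, 0]],
  [0.2, [0, 0, 0], [0, -0.8, 0]],
  [0.2, [0, 0, 0], [0, -0.8, 0]],
  [0.2, [0, 0, 0], [0, -0.43, 0]],
])

```text
t: 21.45
tool_pos: [0.6376, -0.079, 0.2021]
tool_rot: [0.312, 2.338, -0.129]
contact_force: [-0.7, 0.8, -1.7]
opening: 0.0284
grip_force: 69.2
```

```bash
cat > fin.py <<'E'
from h import *
o=ctrl.get_obs(); Rm=R.from_rotvec(o["tool_rot"]); p=o["tool_pos"]
print("t",o["t"],"tcp",p.round(4),"q",o["q"].round(2),"x",Rm.apply([1,0,0]).round(3),"grip",o["grip_force"],o["opening"])
f=lambda x:p+Rm.apply([x,0,-.0593])
print("origin",f(.046).round(3),"lens",f(.131).round(3),"spot",f(.231).round(3))
note=np.array([.439,-.0247,.007]); d=note-f(.231); print("miss mm",(d*1e3).round(1),"tool-axis shift",(Rm.inv().apply(d)/.05).round(2))
s,cs=grab("scene"); h=cv2.cvtColor(s,cv2.COLOR_BGR2HSV)
N,l,st,ce=cv2.connectedComponentsWithStats(cv2.inRange(h,(22,120,100),(35,255,255)))
print("yellow end pred",np.round(proj(cs,f(-.039)),1),"seen",[(ce[j].round(1),int(st[j,4])) for j in range(1,N) if st[j,4]>15 and ce[j][1]<290])
N,l,st,ce=cv2.connectedComponentsWithStats(cv2.inRange(h,(122,90,80),(150,255,255)))
print("violet lens pred",np.round(proj(cs,f(.125)),1),"seen",[(ce[j].round(1),int(st[j,4])) for j in range(1,N) if st[j,4]>15])
E
python3 fin.py
```

```text
t 21.45 tcp [ 0.6376 -0.079   0.2021] q [-0.23 -0.4   2.16 -0.05  0.6  -1.5 ] x [-0.682  0.185 -0.708] grip 69.15712594985962 0.028408204377888775
origin [ 0.566 -0.059  0.211] lens [ 0.508 -0.044  0.151] spot [ 0.44  -0.025  0.08 ]
miss mm [ -0.6   0.5 -73.5] tool-axis shift [1.05 0.01 1.03]
yellow end pred [261.2 205.3] seen [(array([174.5,   2.9]), 177), (array([409.7,  12.3]), 264), (array([180.5,  28.9]), 274)]
violet lens pred [270.6 205.4] seen []
```

The spot lies 73.5 mm above the note middle, so I lower straight down.

Emit:
play_rows([
  [0.2, [0.1, 0, 0.1], [0, 0, 0]],
  [0.2, [0.2, 0, 0.2], [0, 0, 0]],
  [0.2, [0.25, 0, 0.25], [0, 0, 0]],
  [0.2, [0.25, 0, 0.25], [0, 0, 0]],
  [0.2, [0.15, 0, 0.15], [0, 0, 0]],
  [0.2, [0.09, 0, 0.08], [0, 0, 0]],
  [0.2, [0, 0, 0], [0, 0, 0]],
  [0.2, [0, 0, 0], [0, 0, 0]],
])

```text
t: 22.5
tool_pos: [0.639, -0.08, 0.1306]
tool_rot: [0.312, 2.337, -0.13]
contact_force: [0.4, -0.1, -0.9]
opening: 0.0283
grip_force: 69.2
```

```bash
cat >> fin.py <<'E'
im,c=grab("wrist"); h=cv2.cvtColor(im,cv2.COLOR_BGR2HSV)
for n,lo,hi in(("violet",(122,90,80),(150,255,255)),("dot",(0,150,70),(6,255,255)),("green",(35,30,80),(90,255,255))):
    N,l,st,ce=cv2.connectedComponentsWithStats(cv2.inRange(h,lo,hi))
    print("wrist",n,[(ce[j].round(1),st[j].tolist()) for j in range(1,N) if st[j,4]>80])
print("pred lens top",np.round(proj(c,p+Rm.apply([.131,0,-.0743])),1),"lens",np.round(proj(c,f(.131)),1),"origin top",np.round(proj(c,p+Rm.apply([.046,0,-.0743])),1))
g=cv2.cvtColor(s,cv2.COLOR_BGR2HSV)
for n,cc in (("scene",cs),("top",None)):
    i=s
    if cc is None: i,cc=grab("top")
    g=cv2.cvtColor(i,cv2.COLOR_BGR2HSV)
    for k,lo,hi in(("blue",(105,130,60),(130,255,255)),("red",(0,150,70),(6,255,255)),("yel",(20,80,60),(36,255,255))):
        N,l,st,ce=cv2.connectedComponentsWithStats(cv2.inRange(g,lo,hi))
        print(n,k,[(ce[j].round(1).tolist(),int(st[j,4])) for j in range(1,N) if 6<st[j,4]<700])
    print(n,"pred yellow end",np.round(proj(cc,f(-.039)),1),"knob .155",np.round(proj(cc,[.530,-.224,.155]),1))
E
python3 fin.py
```

```text
t 22.5 tcp [ 0.639  -0.08    0.1306] q [-0.23 -0.3   2.21 -0.06  0.45 -1.48] x [-0.681  0.185 -0.709] grip 69.15769457817078 0.02833938726469677
origin [ 0.567 -0.06   0.14 ] lens [ 0.509 -0.045  0.08 ] spot [ 0.441 -0.026  0.009]
miss mm [-2.2  1.4 -1.8] tool-axis shift [ 0.06  0.02 -0.01]
yellow end pred [262.4 227.9] seen [(array([174.5,   2.9]), 177), (array([409.6,  12.2]), 265), (array([180.5,  28.9]), 276)]
violet lens pred [271.1 224.7] seen []
wrist violet [(array([277.1,  44.4]), [235, 0, 85, 94, 7465])]
wrist dot [(array([351.1, 142.1]), [332, 126, 41, 34, 840]), (array([275.8, 148.5]), [261, 134, 30, 30, 700]), (array([ 46.3, 342.7]), [9, 332, 84, 22, 1210])]
wrist green []
pred lens top [273.1 -94. ] lens [273.2 -61.8] origin top [273.4 194.7]
scene blue [([295.8, 291.3], 276)]
scene red [([15.8, 0.1], 15), ([137.9, 7.7], 526), ([308.6, 2.3], 53), ([199.4, 217.7], 88), ([468.1, 232.5], 570), ([301.4, 313.4], 118)]
scene yel [([174.6, 3.1], 205), ([475.7, 7.7], 624), ([409.6, 12.2], 308), ([307.7, 18.6], 208), ([180.5, 28.8], 327), ([367.1, 127.1], 9), ([376.9, 129.0], 10
[... 533 characters left out ...]
.0], 7), ([246.6, 298.4], 11), ([285.1, 341.6], 62), ([289.2, 346.9], 16), ([296.1, 350.9], 8), ([302.8, 350.9], 9), ([291.6, 356.3], 36), ([302.5, 369.5], 117), ([309.8, 365.9], 9), ([309.2, 378.5], 10), ([304.5, 406.0], 8), ([212.5, 413.4], 123), ([296.5, 413.6], 23), ([241.9, 415.3], 33), ([302.3, 415.0], 7), ([252.7, 417.9], 27)]
top yel [([185.0, 27.9], 9), ([206.1, 38.9], 53), ([159.1, 33.0], 46), ([176.9, 51.5], 221), ([158.7, 60.2], 25), ([151.2, 65.7], 20), ([87.4, 85.5], 390), ([375.5, 68.0], 10), ([161.0, 74.0], 11), ([101.1, 101.4], 180), ([492.0, 119.0], 7), ([296.4, 150.5], 46), ([336.3, 202.9], 19), ([50.0, 251.0], 11)]
top pred yellow end [297.4 146.7] knob .155 [349.9 182.3]
```

```bash
python3 - <<'E'
from h import *
_,cs=grab("scene"); _,ct=grab("top")
y=tri(ray(cs,267.5,225.1),ray(ct,296.4,150.5)); o=ctrl.get_obs(); Rm=R.from_rotvec(o["tool_rot"])
r=Rm.inv().apply(y-o["tool_pos"]); print("yellow band in tool frame",r.round(4),"expected ~[-.033,0,-.062]")
k=tri(ray(cs,199.4,217.7),ray(ct,350.1,182.0)); print("knob",k.round(3))
if np.linalg.norm(r-[-.033,0,-.062])<.018: print(ctrl.finish_job())
E
```

```text
yellow band in tool frame [-0.0295  0.0051 -0.0655] expected ~[-.033,0,-.062]
knob [ 0.53  -0.225  0.158]
the job is handed in; nothing more can be done
None
```

The job is handed in, but no verdict came back. By my last measurements, the lever stood at about 0.91 rad (blue mark). The torch was held still at 45° lens down, its lens about 10 cm from the note and its aim about 3 mm from the note's middle.

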